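# Close the enclosure and hold it square in the corner fixture

## Task

Swing the lid of the small metal enclosure shut while it still stands on the bench, then bring it onto the corner fixture's plate and press it into the inside corner, flat on the plate, with its whole hinge side against the long fence and its left end (seen from the thumb-tab side) against the short fence. Finish holding it there: keep hold and keep pressing it firmly against both fences at once, without letting go. Leave the other things on the bench where they are.

Things in the scene. Friction and masses are not known exactly. Their poses are not given: they have to be found in the camera images.
- enclosure: Loose grey metal box with a hinged lid, about 0.45 kg; shut: 62 (x) x 100 (y) x 50 mm (z), flat upright sides. Origin: centre of its underside; z up. +x side: hinge side; -x side: front, with the thumb tab; +y end: left end. The rim is 44 mm up, the lid 6 mm thick and flush with all four sides, so it can be gripped front to back (62 mm) over lid and box.
- lid (a joint): Lid hinge (rad): 0 shut, 0.9 to 1.4 at the start (1.57 is upright). Hinge line along the enclosure's y at its x = +31, z = 44 mm. Lid 62 x 100 x 6 mm; at angle q its underside runs 62*(-cos q) mm in x, 62*(sin q) in z from the hinge; its outer face looks up and to +x. Slightly stiff (0.025 N m): it stays where left; push its outer face to shut it.
- lid_tab (a point): Centre of the thumb tab (24 mm wide, sticks out 8 mm) in the middle of the lid's free edge, 66 mm from the hinge line.
- enclosure_front (a point): Centre of the enclosure's front side (-x face, 31 mm from the origin), 25 mm up.
- fixture: Corner fixture, fixed to the bench: aluminium base plate 160 (x) x 200 (y) x 12 mm (z) with small holes. Origin: centre of its underside; +x points towards the long fence (roughly away from the robot), +y towards the short fence (roughly to the robot's left).
- long_fence: Dark steel fence 18 mm thick, 165 mm long, along the fixture's y on the plate's +x edge; 14 mm high above the plate (top 26 mm above the bench). Its inner face is at the fixture's x = +60 mm. Origin and axes are those of the fixture.
- short_fence: Dark steel fence 18 mm thick, 115 mm long, along the fixture's x on the plate's +y edge; 14 mm high above the plate (top 26 mm above the bench). Its inner face is at the fixture's y = +80 mm. Origin and axes are those of the fixture. Friction on the plate and on the other fence takes up several N of a push along a fence: some 10 to 15 N towards each is a firm press.
- seat (a point): Point on the plate's top (12 mm above the bench), at the fixture's x = +29 mm, y = +30 mm, with the fixture's axes: where the enclosure's origin is when it is fully home in the corner, its axes then along the seat's axes.
- solder_spool: Bystander: reel of solder, 56 mm across, 42 mm high; origin at the centre of its underside. Not to be moved.
- paste_pot: Bystander: round pot, 63 mm across, 34 mm high; origin at the centre of its underside. Not to be moved.
- tape_roll: Bystander: roll of tape, 62 mm across, 19 mm high; origin at the centre of its underside. Not to be moved.
- flux_bottle: Bystander: small dropper bottle, 33 mm across, 102 mm high; origin at the centre of its underside. Not to be moved.
- screwdriver: Bystander: screwdriver, 169 mm long along its y, lying; origin at the centre of its underside. Not to be moved.
- calliper: Bystander: calliper, 200 mm long along its y, lying; origin at the centre of its underside. Not to be moved.
Mind the look-alikes: they are no part of the job. Leave any purple look-alike of the enclosure alone.

How it is judged:
On the way:
1. the lid is shut while the enclosure is still on the bench, away from the corner (value of joint lid below 0.06 rad and horizontal distance between enclosure and seat above 0.06 m and height (world z) of enclosure below 0.006 m), for 0.2 s.
At the end, for the whole second after the job is handed in: In the last second: lid shut (under 0.06 rad); enclosure flat on the plate, within 3 mm of the seat in x, y, z, square and level within 2 degrees, tab away from the long fence; over 1.5 N on each fence at once; robot still holding or pressing it (over 2 N); at rest (value of joint lid below 0.06 rad and x of enclosure in the frame of seat between -0.003 and 0.003 m and y of enclosure in the frame of seat between -0.003 and 0.003 m and z of enclosure in the frame of seat between -0.003 and 0.003 m and angle between the x axis of enclosure and the x axis of seat, either way round below 0.035 rad and angle between enclosure's own z axis and vertical below 0.035 rad and x of enclosure_front in the frame of seat below 0 m and contact force between enclosure and long_fence above 1.5 N and contact force between enclosure and short_fence above 1.5 N and contact force between any of the fingers, the arm and enclosure above 2 N and linear speed of enclosure below 0.02 m/s); the arm keeps its last pose, push and grip.
It fails at once if another thing on the bench is moved by more than 30 mm (distance of any of solder_spool, paste_pot, tape_roll, flux_bottle, screwdriver, calliper from where it was at the start of the episode above 0.03 m).
It also fails if it takes over 61 s, if anything falls off the work surface, if the arm or the gripper's body presses on something with over 40 N, if the wrist force passes 120 N, or if a joint passes its speed limit or range.

## Robot

A 7-joint arm with a two-finger parallel gripper is mounted at the origin on a cart in front of the work surface, level with it; the furniture and walls round the work are solid. World frame = base frame: x ahead of the robot, y to its left, z up, the work surface at z = 0. Lengths are in m, angles in rad, forces in N, time in s.
With the tool pointing down it reaches from about 0.425 to 0.925 m from the base axis. Payload 6.8 kg.
Tool frame: the origin (TCP) lies on the front face of the gripper's body, between the roots of the fingers; the fingertips stand 73 mm ahead of it and the grasp point (between the pads) lies 54 mm ahead of it (env.nose_length is the distance from the TCP to the fingertips, in m); z points along the fingers, y is the line along which they close (so a half turn about z gives the same grasp; the last joint's range is limited). The gripper opens to 85 mm and grips with 20 to 120 N. Pads are 22 mm wide; open, the fingers measure 114 mm over their backs; the gripper's body (76 mm by 85 mm) begins 54 mm behind the grasp point. The pads swing forward as they close: fully open they stand 13 mm farther back than shut.
Start: joints at [1.176, 0.477, 0.022, 1.555, -0.011, 1.109, -0.083], TCP at [0.191, -0.647, 0.304] pointing down, gripper open.
Joint ranges: [-2.96, 2.96], [-0.34, 2.1], [-1.41, 1.46], [0.24, 2.44], [-1.37, 4.51], [0.17, 1.92], [-2.96, 2.96]. Speed limits (rad/s): [2.39, 2.39, 3.14, 3.14, 3.14, 3.14, 3.14].

## Interface

Orientations are given as a unit quaternion [w, x, y, z].
In Python, from cell import env, kin, camera, calibration, job gives the robot as it stands. The module is installed in compiled form; this text tells all that it offers. Calls block until the motion is done:
- env.reach(position, orientation): joint-space move of the TCP to a pose.
- env.movel(position, velocity=0.15, rot=None, stop_force=None): straight line of the TCP; rot=None keeps the orientation; velocity is the mean speed in m/s. With stop_force (N) it stops when the force on the tool has changed by that much, and returns True; else False.
- env.goto_joints(angles): joint-space move.
- env.grip(opening, f_grip=None): finger opening in m; f_grip is the grip in N (None keeps the last); returns when the fingers have stopped.
- env.dwell(seconds).
- kin.inverse_kinematics(position, orientation): joint angles nearest the present ones, or None.
- env.get_state(): the state.
- camera(name): name is "scene" or "top" or "wrist"; returns (picture, depth): 384x512x3 uint8, blue, green, red; 384x512 float32, m along the optical axis (not along the pixel's ray), 0 where there is no reading.
- calibration(name): a dict with "fx", "fy", "cx", "cy" (pixels), "k1" (the pictures are not rectified: a ray, as slopes to the right and down, at radius r is drawn at 1 + k1 r^2 times it, then the intrinsics apply), "rvec" (rotation vector, rad) and "tvec" (3), from world to camera coordinates, as OpenCV has them. Camera axes: x right, y down, z forward; pixel columns grow to the right and rows downward; lengths in m; the calibration is good to about 2 mm. A picture is of the moment at which its call begins: read the wrist's pose just before it. calibration takes no time and is no camera call; for the wrist camera it gives the pose at the moment of the call.
A pose or a line that the arm cannot do raises env.PlanningError and nothing moves.
- job.job_done(): hands the job in; it is judged then, once.
The state is a dict: "time": time; "qpos": joint angles; "joint_velocities": joint speeds; "joint_torque": joint torques, N m; "tcp_pos": TCP position; "orientation": TCP orientation; "force": force on the tool from outside, world axes, zero at the start; "torque": the same for the moment, N m; "opening": finger opening in m; "gripper_force": force on a finger pad.
Only numpy, scipy, OpenCV 4.12 (cv2) and the standard library are available. Lean on these libraries where they do the work, as an engineer would, in place of code of your own. Each camera call takes 0.05 s, during which the arm holds its last target. There are 200 camera calls.

## Working session

There is one attempt and no reset: what is moved stays moved. The work goes in short steps, each a Python script; the robot and the scene stay as the last script left them, time stands still between calls to the robot, and variables do not carry over. Pictures are saved under pics/ and viewed, at most 10 in all, crops included, and the job is handed in when it is done.

```bash
mkdir -p pics && cat > h.py <<'E'
import numpy as np, cv2
from cell import env, kin, camera, calibration, job
def K(c): return np.array([[c["fx"],0,c["cx"]],[0,c["fy"],c["cy"]],[0,0,1.]]), np.array([c["k1"],0,0,0.])
def pose(c): return cv2.Rodrigues(np.array(c["rvec"],float))[0], np.array(c["tvec"],float).ravel()
def rays(c,uv):
    k,d=K(c); n=cv2.undistortPoints(np.array(uv,float).reshape(-1,1,2),k,d).reshape(-1,2)
    return np.c_[n,np.ones(len(n))]
def onplane(c,uv,z):
    R,t=pose(c); o=-R.T@t; d=rays(c,uv)@R
    return o+d*((z-o[2])/d[:,2])[:,None]
def cloud(c,D):
    v,u=np.mgrid[:D.shape[0],:D.shape[1]]
    R,t=pose(c); p=rays(c,np.c_[u.ravel(),v.ravel()])*D.ravel()[:,None]
    return ((p-t)@R).reshape(*D.shape,3)
def proj(c,P):
    k,d=K(c); return cv2.projectPoints(np.array(P,float).reshape(-1,1,3),np.array(c["rvec"],float),np.array(c["tvec"],float),k,d)[0].reshape(-1,2)
E
python3 - <<'E'
from h import *
for n in ("scene","top"):
    c=calibration(n); p,d=camera(n); cv2.imwrite(f"pics/{n}0.png",p); np.savez(f"{n}0.npz",p=p,d=d)
    R,t=pose(c); print(n,-R.T@t,R[2],c["fx"],(d==0).mean())
s=env.get_state(); print(s["time"],s["orientation"],s["opening"],s["force"])
E
```

```text
scene [-0.02047273  0.74264558  1.05754741] [ 0.42717453 -0.52790275 -0.73405763] 432.522558177724 0.0037841796875
top [ 0.3966444  -0.00188344  1.44152484] [ 0.11505745  0.01144083 -0.99329295] 410.48140290510446 0.004241943359375
0.1 [-8.21144198e-04  9.89735698e-01  1.42907459e-01 -1.78947757e-04] 0.0853995789548979 [ 0.27177851 -0.27459748  0.05236231]
```

View pics/scene0.png

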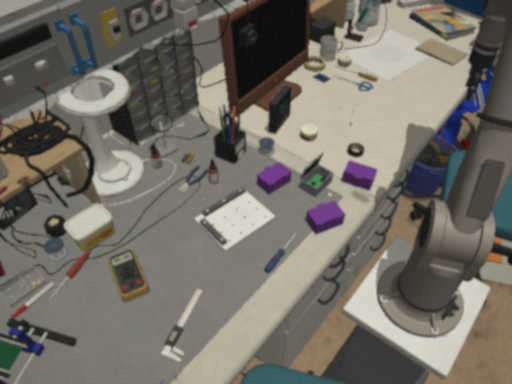

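View pics/top0.png

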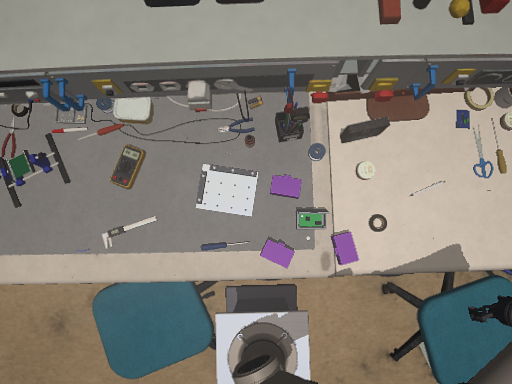

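The top view shows the fixture as a white plate around (228,190). An open grey box with a green board is at (310,218), and three purple look-alikes are at (286,186), (278,252) and (345,247). The grey open box fits the description. I'll confirm it in an enlarged crop.

```bash
python3 - <<'E'
from h import *
a=np.load("top0.npz");b=np.load("scene0.npz")
A=cv2.resize(a["p"][155:270,185:345],None,fx=5,fy=5,interpolation=cv2.INTER_CUBIC)[:575]
B=cv2.resize(b["p"][145:235,260:390],None,fx=5,fy=5,interpolation=cv2.INTER_CUBIC)
cv2.imwrite("pics/cropA.png",A);cv2.imwrite("pics/cropB.png",B)
for n,q in(("top",a),("scene",b)):
    np.save(n+"_cl.npy",cloud(calibration(n),q["d"]))
C=np.load("top_cl.npy")
for name,(u,v) in dict(bench=(240,235),plate=(228,190),pcb=(310,220),p1=(286,186),p2=(278,252),p3=(345,247)).items(): print(name,C[v,u].round(4))
E
```

```text
bench [0.4157 0.0661 0.0021]
plate [0.5744 0.1043 0.0092]
pcb [ 0.4609 -0.1795  0.0073]
p1 [ 0.5776 -0.0974  0.0475]
p2 [ 0.3546 -0.0624  0.0492]
p3 [ 0.3647 -0.2881  0.0513]
```

View pics/cropA.png

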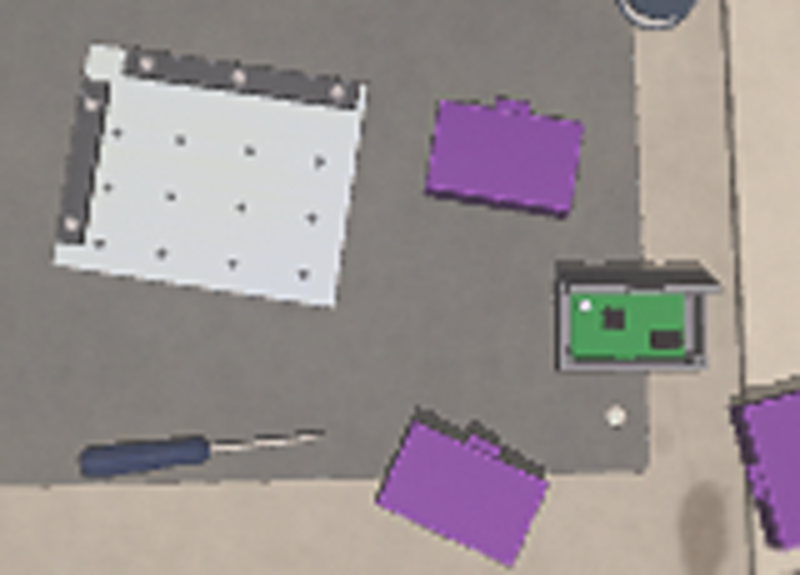

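View pics/cropB.png

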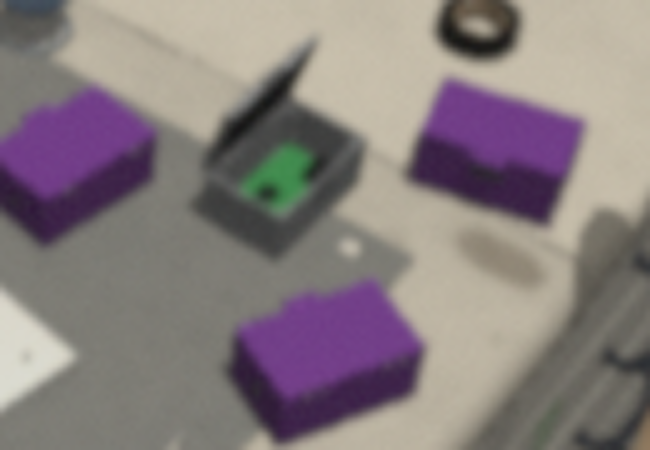

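The crops show the grey box with its PCB, its rim around crop-A (557..705, 285..370). Its lid stands steeply on the far side, so the hinge faces away from the robot. The fixture's dark fences are on its far and left edges. Next I'll do a rough localisation and look from closer with the wrist camera.

```bash
python3 - <<'E'
from h import *
c=calibration("top")
f=lambda l:np.array(l)/5.+[185,155]-.4
P=onplane(c,f([[88,43],[365,85],[333,305],[55,262]]),.012); print("plate LF,RF,RN,LN",P.round(4))
E_=onplane(c,f([[557,370],[703,370],[557,288],[705,290]]),.044); print("rim",E_.round(4))
pc=P.mean(0); ec=E_.mean(0)
for n,p in(("fix",pc),("enc",ec)):
  for s in(1,-1):
    a=s*np.pi/4; o=[0,np.cos(a),np.sin(a),0]
    j=kin.inverse_kinematics([p[0]-(.04 if n=="enc" else 0),p[1],.30],o); print(n,s,None if j is None else np.round(j,2))
R,t=pose(calibration("wrist")); s=env.get_state(); print("wristcam off",-R.T@t-s["tcp_pos"],R[2])
E
```

```text
plate LF,RF,RN,LN [[ 0.6724  0.1938  0.012 ]
 [ 0.6363 -0.0017  0.012 ]
 [ 0.4818  0.025   0.012 ]
 [ 0.5173  0.219   0.012 ]]
rim [[ 0.4315 -0.1263  0.044 ]
 [ 0.4286 -0.2254  0.044 ]
 [ 0.4871 -0.1284  0.044 ]
 [ 0.4828 -0.2292  0.044 ]]
fix 1 [ 0.32  0.45 -0.8   1.73  0.36  1.11 -0.6 ]
fix -1 [ 0.54  0.61 -1.18  1.72  0.6   1.23  2.35]
enc 1 [ 0.72  0.15 -0.49  2.04  0.09  0.97  0.18]
enc -1 [ 0.3   0.12 -0.04  2.06  0.    0.96 -2.88]
wristcam off [0.06693394 0.02005152 0.07066016] [-0.2685462  -0.07698107 -0.96018584]
```

```bash
python3 - <<'E'
from h import *
o=[0,.5**.5,.5**.5,0]
for n,p in(("wf",[.577,.12,.30]),("we",[.46,-.178,.28])):
    env.reach(p,o); c=calibration("wrist"); q,d=camera("wrist"); np.savez(n+".npz",p=q,d=d,**{k:np.array(v) for k,v in c.items()})
    cv2.imwrite(f"pics/{n}.png",q)
I=[cv2.imread(f"pics/{n}.png") for n in("wf","we")]
cv2.imwrite("pics/w.png",cv2.resize(np.vstack(I),None,fx=.78,fy=.78,interpolation=cv2.INTER_AREA)[:600])
s=env.get_state();print(s["time"],s["tcp_pos"])
E
```

```text
4.4333 [ 0.46099984 -0.17656604  0.28037499]
```

View pics/w.png

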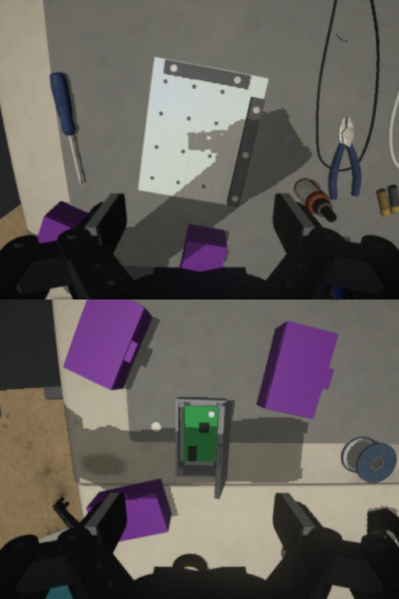

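The top half shows the fixture plate with its two dark fences. The bottom half shows the open box at about (205,437) in the composite, with its lid leaning at right, and three purple boxes clear of it. Now I'll measure it from depth.

```bash
python3 - <<'E'
from h import *
def ld(n):
    z=np.load(n+".npz"); c={k:z[k] if z[k].ndim else float(z[k]) for k in z.files if k not in"pd"}
    return c,z["p"],cloud(c,z["d"]),z["d"]
def rect(m,C,lab):
    m=cv2.morphologyEx(m.astype(np.uint8),cv2.MORPH_OPEN,np.ones((3,3)))
    n,L,st,_=cv2.connectedComponentsWithStats(m); i=1+st[1:,4].argmax(); X=C[L==i]
    r=cv2.minAreaRect((X[:,:2]*1000).astype(np.float32)); print(lab,len(X),np.round(r[0],1),np.round(r[1],1),round(r[2],2),"z",np.percentile(X[:,2],[5,50,95]).round(4)); return X
c,p,C,d=ld("wf"); X=C[...,0];Y=C[...,1];Z=C[...,2]
reg=(X>.45)&(X<.71)&(Y>-.02)&(Y<.25)&(d>0)
b=(X>.42)&(X<.47)&(Y>.05)&(Y<.2); print("bench z",np.median(Z[b]),Z[b].std())
rect(reg&(Z>.006)&(Z<.04),C,"plate")
T=reg&(Z>.0195)&(Z<.04); n,L,st,_=cv2.connectedComponentsWithStats(T.astype(np.uint8))
for i in range(1,n):
    if st[i,4]>150: rect(L==i,C,"fence")
c,p,C,d=ld("we"); X=C[...,0];Y=C[...,1];Z=C[...,2]
reg=(X>.40)&(X<.54)&(Y>-.26)&(Y<-.10)&(d>0)
rect(reg&(Z>.006),C,"encall"); rect(reg&(Z>.006)&(Z<.0475),C,"box")
Q=rect(reg&(Z>.055),C,"lid")
print("lid fit",np.polyfit(Q[:,2],Q[:,0],1), Q[:,2].max())
hi=Q[Q[:,2]>Q[:,2].max()-.006]; print("free edge",hi.mean(0),np.polyfit(hi[:,1],hi[:,0],1),hi[:,1].min(),hi[:,1].max())
x,y=int(250),int(120)
cv2.imwrite("pics/z.png",np.hstack([cv2.resize(p[115:265,195:325],None,fx=4,fy=4,interpolation=2)[:600,:400],]))
E
```

```text
bench z 0.002839647993599123 0.0007710319598935577
plate 24052 [575.2 108.9] [200.5 159.9] 79.28 z [0.0115 0.0129 0.0271]
fence 2005 [586.4 197.1] [ 18.4 114.9] 79.7 z [0.0253 0.0266 0.0279]
fence 2428 [641.2  85.1] [164.4  18.7] 79.5 z [0.0241 0.0266 0.0279]
encall 31472 [ 467.4 -172.6] [134.8  34.1] 0.28 z [0.2365 0.2823 0.2994]
box 4764 [ 460.2 -180. ] [100.8  61.2] 88.36 z [0.0104 0.0124 0.0449]
lid 31472 [ 467.4 -172.6] [134.8  34.1] 0.28 z [0.2365 0.2823 0.2994]
lid fit [0.05730225 0.45298961] 0.30460068229992765
free edge [ 0.45972766 -0.1587676   0.30077469] [0.13615907 0.48134531] -0.16281438145787666 -0.1556692807186502
```

```bash
cat >> h.py <<'E'
def ori(yaw):   # tool down, closing line along direction yaw
    a=(np.pi/2+yaw)/2; return [0,np.cos(a),np.sin(a),0]
FY=np.radians(-10.5); PC=np.array([.5752,.1089]); EY=np.radians(-1.6); EC=np.array([.4602,-.1800])
rot=lambda a:np.array([[np.cos(a),-np.sin(a)],[np.sin(a),np.cos(a)]])
SEAT=PC+rot(FY)@[.029,.030]
E
python3 - <<'E'
from h import *
N=env.nose_length
def tip(xb,z,v=.12,**k):
    w=EC+rot(EY)@[xb,0]; return env.movel([w[0],w[1],z+N],velocity=v,rot=ori(EY),**k)
w=EC+rot(EY)@[.085,0]; env.grip(0); print(env.get_state()["opening"])
env.reach([w[0],w[1],.17+N],ori(EY))
tip(.085,.095,.2)
f0=np.array(env.get_state()["force"])
for q in np.linspace(1.55,.12,10):
    x=.031-.05*np.cos(q)+.006*np.sin(q)+.0145; z=.044+.05*np.sin(q)+.006*np.cos(q)
    r=tip(x,z,.1,stop_force=15); s=env.get_state(); print(round(q,2),r,(np.array(s["force"])-f0).round(1))
    if r: break
print(tip(-.005,.047,.03,stop_force=8)); s=env.get_state(); print(s["tcp_pos"][2]-N,(np.array(s["force"])-f0).round(1)); 
tip(-.005,.17,.2)
env.grip(.085); env.reach([EC[0],EC[1],.28],ori(EY))
c=calibration("wrist");q,d=camera("wrist");cv2.imwrite("pics/shut.png",q);C=cloud(c,d);X,Y,Z=C[...,0],C[...,1],C[...,2]
m=((X>.38)&(X<.54)&(Y>-.27)&(Y<-.09)&(d>0)&(Z>.02)&(Z<.1)).astype(np.uint8);m=cv2.morphologyEx(m,cv2.MORPH_OPEN,np.ones((3,3)))
n,L,st,_=cv2.connectedComponentsWithStats(m)
for i in range(1,n):
    if st[i,4]<200: continue
    P=C[L==i]; r=cv2.minAreaRect((P[:,:2]*1000).astype(np.float32)); A=np.linalg.lstsq(np.c_[P[:,:2]-P[:,:2].mean(0),np.ones(len(P))],P[:,2],rcond=None)[0]
    print(len(P),r,A.round(4),np.percentile(P[:,2],[2,50,98]).round(4),q[L==i].mean(0).round())
print(env.get_state()["time"])
E
```

```text
-0.00031065834750490816
1.55 False [ 0.8 -0.2 -0.8]
1.39 False [-0.1  1.  -0.4]
1.23 False [ 0.7  1.4 -0.5]
1.07 False [-0.2  0.6  0.3]
0.91 False [-0.1 -0.2 -0.8]
0.76 False [0.1 0.3 0.5]
0.6 False [ 0.8 -0.4  0.6]
0.44 False [-0.   0.1  0.7]
0.28 False [-0.4  0.8  0.3]
0.12 False [0.2 1.1 0.1]
True
0.04989816395897538 [-3.5  0.5 11.2]
6875 ((456.1591796875, -179.73822021484375), (100.61843872070312, 70.19432067871094), 88.26009368896484) [ 0.004  -0.019   0.0504] [0.0477 0.0507 0.0521] [96. 97. 97.]
719 ((392.0833435058594, -261.6119384765625), (24.891902923583984, 22.610733032226562), 12.79507064819336) [-0.2653 -0.619   0.0431] [0.0218 0.0493 0.0516] [76. 32. 63.]
11.0917
```

View pics/shut.png

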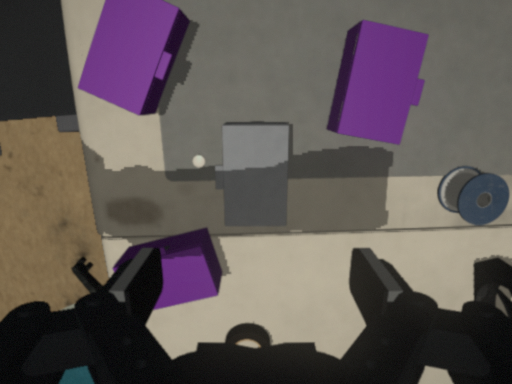

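The lid is shut and level (top at 0.0507), and the box hasn't moved. The tab at (219,176) would foul a pad in the middle, so I'll grip 26 mm off-centre towards the left end.

```bash
cat >> h.py <<'E'
OFF=.026
def fx(dx,dy): return SEAT+rot(FY)@[dx,dy+OFF]   # TCP xy with box at seat+(dx,dy) in fixture axes
def ff(f0):
    f=np.array(env.get_state()["force"])-f0; return np.r_[rot(-FY)@f[:2],f[2]]
E
python3 - <<'E'
from h import *
g=EC+rot(EY)@[0,OFF]
env.reach([g[0],g[1],.17],ori(EY))
print(env.movel([g[0],g[1],.091],velocity=.1,stop_force=10))
env.grip(.05,80); s=env.get_state(); print(s["opening"],s["gripper_force"],s["tcp_pos"])
env.movel([g[0],g[1],.21],velocity=.12)
t=fx(-.010,-.010)
try: env.movel([*t,.21],velocity=.15,rot=ori(FY))
except env.PlanningError as e: print(e); env.reach([*t,.21],ori(FY))
env.movel([*t,.125],velocity=.12); env.dwell(.3)
s=env.get_state(); print(s["opening"],s["tcp_pos"],s["orientation"],s["qpos"],s["time"]); np.save("f0.npy",s["force"]); print(s["force"])
p,d=camera("top"); q,d2=camera("scene")
cv2.imwrite("pics/carry.png",np.hstack([cv2.resize(p[140:240,190:290],(400,400),interpolation=2),cv2.resize(q[160:260,180:280],(400,400),interpolation=2)]))
E
```

```text
False
0.06050308653376082 86.68806910514832 [ 0.46160988 -0.15411915  0.09199366]
0.06062670038562577 [0.60255101 0.15069663 0.12561485] [2.78906586e-04 7.68884389e-01 6.39387630e-01 4.22307549e-04] [ 0.15093694  0.70495613 -0.69123306  1.78405487  0.5749438   0.86355957
 -0.992823  ] 17.6
[-0.54303998  0.42267263 -3.71203111]
```

View pics/carry.png

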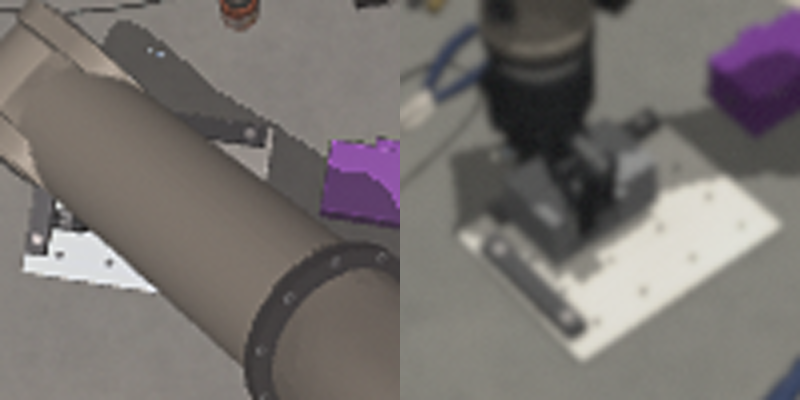

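The box is held over the plate, level and clear of both fences. Next I lower it and press it in.

```bash
python3 - <<'E'
from h import *
f0=np.load("f0.npy"); tool=lambda: (rot(-FY)@(np.array(env.get_state()["tcp_pos"][:2])-fx(0,0))*1000).round(2)
def rep(l): print(l,ff(f0).round(1),tool(),round(env.get_state()["tcp_pos"][2],4))
t=fx(-.010,-.010)
r=env.movel([*t,.098],velocity=.03,stop_force=4); rep(("down",r)); z=env.get_state()["tcp_pos"][2]
p=fx(.008,-.010); r=env.movel([*p,z],velocity=.02,stop_force=8); rep(("x",r))
d=tool()/1000
p=fx(d[0],.008); r=env.movel([*p,z],velocity=.02,stop_force=8); rep(("y",r))
env.dwell(.3); rep("hold"); print(env.get_state()["time"],env.get_state()["opening"])
E
```

```text
('down', True) [-0.5 -1.4  8.8] [-10.12 -10.05] 0.1041
('x', True) [-0.6 -0.6  7.2] [ -9.87 -10.03] 0.1042
('y', True) [ 0.  -1.4  8.2] [-9.8  -9.78] 0.1042
hold [-0.3 -1.4  9.5] [-9.8  -9.77] 0.1042
19.3417 0.06066685945921348
```

```bash
cat >> h.py <<'E'
f0=np.load("f0.npy")
tool=lambda:rot(-FY)@(np.array(env.get_state()["tcp_pos"][:2])-fx(0,0))
def rep(l): s=env.get_state(); print(l,ff(f0).round(1),(tool()*1000).round(2),round(s["tcp_pos"][2],4),round(s["time"],1))
def step(x,y,z,v=.02,dw=.05): env.movel([*fx(x,y),z],velocity=v,rot=ori(FY)); env.dwell(dw)
E
python3 - <<'E'
from h import *
z=.1042; x,y=-.0098,-.0098
step(x,y,z); rep("z")
while x<.006:
    x+=.001; step(x,y,z); rep("x")
    if ff(f0)[0]<-9: break
E
```

```text
z [1.9 0.8 3.3] [-9.63 -9.64] 0.1041 19.6
x [-2.7  0.1  7.6] [-9.45 -9.57] 0.1042 19.9
x [-5.3 -1.   7.3] [-8.41 -9.6 ] 0.1042 20.2
x [-3.8 -0.   7.7] [-7.03 -9.67] 0.1042 20.5
x [-3.3  1.1  5.7] [-5.71 -9.8 ] 0.1042 20.8
x [-2.9  0.4  5.5] [-4.64 -9.89] 0.1042 21.1
x [-2.8  0.6  5.2] [-3.62 -9.92] 0.1042 21.4
x [-2.  -0.9  5.1] [-2.61 -9.93] 0.1042 21.7
x [-2.5 -0.3  4.3] [-1.67 -9.89] 0.1042 22.0
x [-1.5 -0.2  3.8] [-0.61 -9.88] 0.1042 22.3
x [-1.  -0.9  4. ] [ 0.38 -9.85] 0.1042 22.6
x [-1.5  0.3  3.5] [ 1.37 -9.85] 0.1041 22.9
x [-4.5 -1.   6.4] [ 1.62 -9.79] 0.1042 23.2
x [-7.5 -1.4  9.3] [ 1.76 -9.73] 0.1042 23.5
x [-10.3  -2.8  11.7] [ 1.93 -9.71] 0.1042 23.8
```

```bash
python3 - <<'E'
from h import *
z=.1042; x,y=.0042,-.0098
while y<.012:
    y+=.0012; step(x,y,z); rep(f"y {y*1e3:.1f}")
    if ff(f0)[1]<-15: break
E
```

```text
y -8.6 [-11.5  -5.2  13.7] [ 1.96 -9.53] 0.1042 24.1
y -7.4 [-12.4  -7.4  16.1] [ 2.03 -9.33] 0.1042 24.4
y -6.2 [-11.2 -10.7  19.4] [ 2.08 -9.06] 0.1043 24.7
y -5.0 [-12.5 -12.6  21.3] [ 2.12 -8.84] 0.1043 25.0
y -3.8 [-14.7 -15.1  23.3] [ 2.14 -8.6 ] 0.1043 25.3
```

Vertical load is building up (23 N) and friction blocks the slide. I'll ease z and x, then slide in y.

```bash
python3 - <<'E'
from h import *
z=.1042; x,y=.0022,-.0038
step(x,y,z); rep("x-")
for _ in range(8):
    if ff(f0)[2]<6: break
    z+=.001; step(x,y,z); rep(f"z {z:.4f}")
while y<.010:
    y+=.0012; step(x,y,z); F=ff(f0); rep(f"y {y*1e3:.1f}")
    if F[1]<-13: break
    if F[2]>9: z+=.0007
    if F[2]<2: z-=.0007
E
```

```text
x- [-6.3 -9.4 14.1] [ 1.86 -7.45] 0.1043 25.6
z 0.1052 [-2.9 -2.6  0.5] [ 1.71 -4.81] 0.1043 25.9
y -2.6 [-4.2 -2.4 -2. ] [ 1.63 -2.66] 0.1047 26.2
y -1.4 [-6.1 -5.   1.7] [ 1.68 -2.03] 0.1043 26.5
y -0.2 [-7.7 -8.2  9.1] [ 1.71 -1.81] 0.1042 26.8
y 1.0 [-7.2 -6.4  3.7] [ 1.75 -0.32] 0.1044 27.1
y 2.2 [-6.8 -8.5  6.4] [ 1.74 -0.19] 0.1043 27.4
y 3.4 [ -7.3 -12.6   9. ] [ 1.8  -0.05] 0.1043 27.7
y 4.6 [ -7.4 -13.1   6.3] [1.85 0.13] 0.1044 28.0
```

```bash
python3 - <<'E'
from h import *
z=.1059+0; x,y=.0022,.0046
# recover last commanded z: keep F_z moderate
for _ in range(14):
    F=ff(f0)
    if F[0]<-13 and F[1]<-15 and 2<F[2]<14: break
    if F[0]>-13: x+=.0008
    if F[1]>-15: y+=.0008
    if F[2]>12: z+=.0005
    if F[2]<3: z-=.0005
    step(x,y,z); rep(f"{x*1e3:.1f} {y*1e3:.1f} {z:.4f}")
env.dwell(.5); rep("hold"); np.save("cmd.npy",[x,y,z])
s=env.get_state(); print(s["opening"],s["orientation"],ori(FY),s["torque"])
p,d=camera("wrist"); c=calibration("wrist"); np.savez("wend.npz",p=p,d=d)
q,d2=camera("scene"); np.savez("send.npz",p=q,d=d2)
cv2.imwrite("pics/end.png",np.hstack([cv2.resize(p,(450,338)),cv2.resize(q[170:255,190:278],(349,338),interpolation=2)]))
E
```

```text
3.0 5.4 0.1059 [ -6.6 -14.7   4.5] [2.01 0.24] 0.1044 28.3
3.8 6.2 0.1059 [ -9.8 -15.9   7.2] [2.13 0.37] 0.1045 28.6
4.6 6.2 0.1059 [-13.1 -16.6  10.2] [2.24 0.4 ] 0.1045 28.9
hold [-13.3 -16.5  10.2] [2.24 0.4 ] 0.1045 29.4
0.060758749528768065 [ 0.0012022   0.7695134   0.63859217 -0.00690818] [0, np.float64(0.7688418320734595), np.float64(0.6394390019805848), 0] [-2.83097099  3.15910548 -0.29192038]
```

View pics/end.png

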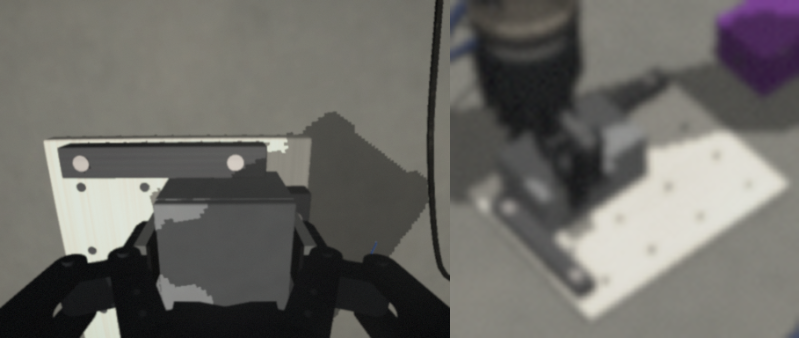

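```bash
python3 - <<'E'
from h import *
c=calibration("wrist"); z=np.load("wend.npz"); C=cloud(c,z["d"]); F=C.copy(); F[...,:2]=(C[...,:2]-SEAT)@rot(FY)
X,Y,Z=F[...,0],F[...,1],F[...,2]; ok=z["d"]>0
def fit(m,l):
    P=F[m]; A=np.linalg.lstsq(np.c_[P[:,:2]-P[:,:2].mean(0),np.ones(len(P))],P[:,2],rcond=None)[0]; print(l,len(P),A.round(4),(P.min(0)*1e3).round(1),(P.max(0)*1e3).round(1)); return P
m=ok&(abs(X)<.034)&(Y>0)&(Y<.06)&(Z>.055)&(Z<.072)
m=cv2.erode(m.astype(np.uint8),np.ones((3,3)))>0
P=fit(m,"top"); 
fit(ok&(Y<.055)&(Y>.0)&(X<-.05)&(X>-.09)&(Z<.02),"plate"); G=fit(ok&(Y>.045)&(Y<.075)&(X>-.08)&(X<.02)&(Z>.022)&(Z<.032),"shortfence")
xs=np.arange(-.025,.026,.01)
e=[P[abs(P[:,0]-a)<.003,1].max() for a in xs]; print("left edge y",(np.array(e)*1e3).round(1))
print("fence inner y",[(G[abs(G[:,0]-a)<.003,1].min()*1e3).round(1) for a in np.arange(-.07,.0,.01)])
ys=np.arange(.01,.05,.008); print("x edges",[( (P[abs(P[:,1]-a)<.003,0].min()*1e3).round(1),(P[abs(P[:,1]-a)<.003,0].max()*1e3).round(1)) for a in ys])
E
```

```text
top 17432 [-0.0061 -0.0259  0.0629] [-33.3   0.   55. ] [33.7 50.7 71.8]
plate 4775 [-0.001  -0.0002  0.0126] [-90.    0.   10.5] [-50.   45.6  15. ]
shortfence 8208 [ 0.0032 -0.0655  0.0267] [-80.   48.9  22. ] [20.  67.7 32. ]
left edge y [50.7 50.6 50.4 50.2 50.6 50.6]
fence inner y [np.float64(50.0), np.float64(49.5), np.float64(49.6), np.float64(49.6), np.float64(49.0), np.float64(48.9), np.float64(48.9), np.float64(49.1)]
x edges [(np.float64(-32.0), np.float64(31.1)), (np.float64(-30.2), np.float64(31.4)), (np.float64(-30.1), np.float64(31.6)), (np.float64(-33.3), np.float64(33.7)), (np.float64(-30.3), np.float64(31.7))]
```

```bash
cat >> h.py <<'E'
from scipy.spatial.transform import Rotation as Rn
def tilt():
    c=calibration("wrist"); p,d=camera("wrist"); C=cloud(c,d); F=C.copy(); F[...,:2]=(C[...,:2]-SEAT)@rot(FY)
    X,Y,Z=F[...,0],F[...,1],F[...,2]
    P=F[(d>0)&(abs(X)<.026)&(Y>0)&(Y<.047)&(Z>.058)&(Z<.068)]
    for _ in range(4):
        A=np.linalg.lstsq(np.c_[P[:,:2],np.ones(len(P))],P[:,2],rcond=None)[0]; r=P[:,2]-np.c_[P[:,:2],np.ones(len(P))]@A; P=P[abs(r)<2*r.std()]
    q=env.get_state()["orientation"]; t=Rn.from_quat([*q[1:],q[0]]).apply([0,0,-1]); t[:2]=rot(-FY)@t[:2]
    print("box top slope x,y,z0",A.round(4),len(P),"tool up axis (fixture)",t.round(4))
E
python3 - <<'E'
from h import *
tilt(); rep("now")
E
```

```text
box top slope x,y,z0 [-0.0062 -0.011   0.0632] 11591 tool up axis (fixture) [0.007  0.0121 0.9999]
now [-13.  -16.7   9.8] [2.24 0.43] 0.1045 29.6
```

The box is seated: tilt is about 0.012 rad, its left edge meets the fence's inner face, and the arm holds 13 N and 16.5 N towards the two fences. Handing in.

```bash
python3 -c "
from h import *
print(job.job_done())"
```

```text
the job is handed in; nothing more can be done
None
```

I shut the lid on the bench, seated the enclosure in the corner, and handed the job in with the arm still gripping it and pressing about 13 N towards the long fence and 16 N towards the short one; the hand-in gave no verdict.

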